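# Free a flip stop from its bracket with a spring-bar fork

## Task

Take the forked tool with the yellow handle out of its wooden stand and use it to take the blue flip stop off its grey bracket: press the brass spring bar back by its collar until it bottoms and its tip leaves the lug, swing that end out to the open front, then move the whole stop forward until both its pins are well clear in front of the lugs and it lies flat on its foot. Do not force anything, and touch the stop and its bar only with the tool, not with the gripper; then put the tool back in its stand, fully down, and leave the other things on the worktop where they are.

Things in the scene. Friction and masses are not known exactly. Their poses are not given: they have to be found in the camera images.
- bracket: Fixed bracket: aluminium plate 150 x 170 mm, 8 mm thick (x -110 to +40), with two grey lugs (x -16 to +18) up to 50 mm above the worktop. Origin on the worktop, straight below the hinge axis, which runs along y, 32 mm up. -x points to the open front. The +y lug (y 51 to 63 mm) holds the spring bar's tip, the -y lug (y -55 to -43) the stop's fixed pin; each has an 11 mm square hole at x = 0, closed all round.
- flip_stop: Loose blue stop, about 250 g, lying on the bracket's plate between the lugs, 2 mm side play either way. Origin: on its underside below the hinge axis; mounted, its axes are the bracket's. Block x -18 to +20, y -41 to +18, 38 mm high; under the bar a 5 mm thick foot (x -30 to +5) out to y = 49; red finger out to x = -51; centre of mass at x -4, y -6.
- bar_collar (a point): Centre of the outer (+y) face of the brass collar (24 mm diameter, 4 mm thick) on the spring bar, 24 mm above the stop's underside, at the stop's y = 37 mm with the bar out. From here to the lug is a 14 mm gap; there the bar is 8 mm thick. Pushed towards -y it draws the tip in: 4 N to start, 9 N at its hard stop after 13 mm; the tip leaves the lug after 7 to 11 mm. It springs back.
- bar_tip (a point): End of the spring bar, on its axis, 23 mm beyond the collar's outer face; mounted, it stands 7 to 11 mm deep in the +y lug.
- fixed_pin_end (a point): End of the stop's fixed steel pin, 6 mm thick, 8.5 mm long, at the stop's y = -49.5 mm, 24 mm above its underside. As the spring-bar end is swung out to the front, the block levers on the front edge of the -y lug and this pin slips out of its hole after about 30 degrees.
- fork_grip (a point): Centre of the yellow handle of the upright forked tool (80 g): handle 22 mm (x) by 14 mm (y), 46 mm high; take it across the 14 mm. x runs across the two prongs, y through the thin blade, z up. Right below the handle is a black shoulder, 46 x 22 x 6 mm.
- fork_tip (a point): Point midway between the prong ends, at the bottom of the forked tool, 81 mm below fork_grip. Blade 30 mm (x) by 5 mm (y); 52 mm from the prong ends up to the shoulder. The slot between the prongs is 14 mm wide, 23 mm deep and open below, so that it can straddle the bar from above.
- tool_stand: Fixed wooden stand 74 (x) x 64 (y) mm, 55 mm high; origin at the centre of its underside, on the worktop. An upright slot, 35 (x) x 11 mm (y), goes through its middle; the tool stands in it, either way round, shoulder on the stand's top, prong ends 3 mm above the worktop.
- fork: The forked tool as a whole (see fork_grip and fork_tip); origin at fork_tip, axes the same.
- screw_tin: Bystander, not to be moved: small hinged red tin; origin at its underside.
- oil_bottle: Bystander, not to be moved: green oil bottle lying down; origin at its underside.
- masking_tape: Bystander, not to be moved: roll of masking tape; origin at its underside.
- star_knob: Bystander, not to be moved: black star knob with a screw; origin at its underside.
- sanding_block: Bystander, not to be moved: cork sanding block; origin at its underside.

How it is judged (in metres and radians):
On the way, in this order (a step that is already met when the one before it is completed fails the run):
1. the fork presses the collar back far enough to draw the tip in, the stop still in its bracket (y of bar_collar in the frame of flip_stop below 0.031 m and contact force between fork and flip_stop above 2 N and x of bar_tip in the frame of bracket above -0.012 m), for 0.1 s.
2. both pins of the stop are out in front of the lugs (x of each of bar_tip, fixed_pin_end in the frame of bracket below -0.03 m), for 0.2 s.
At the end, for the whole second after the job is handed in: The stop lies still and flat (0.15 rad), both pin ends over 30 mm in front of the hinge axis, its bar sprung out. Fork upright and still in its stand: prong ends under 7 mm high and within 6 mm of the stand's centre. Bystanders moved under 30 mm (all of step 2 and angle between flip_stop's own z axis and vertical below 0.15 rad and height (world z) of flip_stop between -0.004 and 0.02 m and linear speed of each of flip_stop, fork below 0.02 m/s and y of bar_collar in the frame of flip_stop above 0.034 m and horizontal distance between fork_tip and tool_stand below 0.006 m and height (world z) of fork_tip below 0.007 m and angle between fork_tip's own z axis and vertical below 0.1 rad); the robot touches nothing.
It fails at once if the gripper or arm pushes the flip stop or its spring bar (contact force between any of the fingers, the arm and flip_stop above 1 N).
It fails at once if the tool is forced against stop or bar with over 40 N (contact force between fork and flip_stop above 40 N).
It fails at once if a bystander is pushed more than 30 mm (distance of any of screw_tin, oil_bottle, masking_tape, star_knob, sanding_block from where it was at the start of the episode above 0.03 m).
It also fails if it takes over 67 s, if anything falls off the work surface, if the arm or the gripper's body presses on something with over 40 N, if the wrist force passes 120 N, or if a joint passes its speed limit or range.

## Robot

A 7-joint arm with a two-finger parallel gripper is mounted at the origin on a cart in front of the work surface, level with it; the furniture and walls round the work are solid. World frame = base frame: x ahead of the robot, y to its left, z up, the work surface at z = 0. Lengths are in mm, angles in rad, forces in N, time in s.
With the tool pointing down it reaches from about 400 to 925 mm from the base axis. Payload 5.6 kg.
Tool frame: the origin (TCP) lies where the fingers leave the gripper's body, on its centre line; the fingertips stand 73 mm ahead of it and the grasp point (between the pads) lies 54 mm ahead of it; z points along the fingers, y is the line along which they close (so a half turn about z gives the same grasp; the last joint's range is limited). The gripper opens to 85 mm and grips with 20 to 120 N. Pads are 22 mm wide; open, the fingers measure 114 mm over their backs; the gripper's body (76 mm by 85 mm) begins 54 mm behind the grasp point. The pads swing forward as they close: fully open they stand 13 mm farther back than shut.
Start: joints at [1.133, 0.468, -0.012, 1.603, 0.006, 1.071, -0.056], TCP at [249.968, -600.018, 303.89] pointing down, gripper open.
Joint ranges: [-2.53, 2.53], [-0.31, 2.02], [-1.57, 1.55], [0.28, 2.44], [-1.29, 4.43], [0.15, 1.84], [-2.92, 2.92]. Speed limits (rad/s): [2.57, 2.57, 3.14, 3.14, 3.14, 3.14, 3.14].

## Interface

Orientations are given as a unit quaternion [x, y, z, w].
In Python, from bench import * gives the robot as it stands.
- The arm moves only by the shell command python3 -m crank 'ROWS' [FORCE]. ROWS is JSON, a list of rows, each an object of numbers: "x", "y", "z": the shift along the world's x, y, z in m; "wx", "wy", "wz": the turn, a rotation vector about the world's x, y, z in degrees; "jaw": the opening in per cent of the stroke, from 0 (shut) to 100 (fully open). A call has 1 to 12 rows; each row shifts and turns the commanded pose from where the row before left it; what a row does not reach is not made up. A row lasts 1/10 s, in which the tool goes at most 50 mm and 8.59 degrees, less where a joint would pass 70% of its speed; a pose out of reach is approached as far as the arm can. A call is refused whole if a number of a shift passes 0.05 or a number of a turn 8.59, either way. A call with a gripper value outside its range is refused whole. The fingers move at their own pace and stop on an object; FORCE is the grip in N (left out, the last holds). Time passes only in rows, so rows that do not move let the fingers close. It gives the time, the measured TCP pose, the force, the opening and the grip force at its end, in the units of the state.
- observe(): the state, without advancing time (a new reading comes with each control period).
- camera(name): name is "side" or "top" or "wrist"; returns a dict with "img" (420x560x3 uint8, red, green, blue), "z_map" (420x560 float32, mm along the optical axis (not along the pixel's ray), 0 where there is no reading), "K" (3x3 intrinsics, pixels), "position" and "attitude" of the camera in the world. Camera axes: x right, y down, z forward; pixel columns grow to the right and rows downward; lengths in mm; the calibration is good to about 2 mm. A picture is of the moment at which its call begins.
- hand_in(): hands the job in; it is judged then, once.
The state is a dict: "t": time; "joint_positions": joint angles; "joint_velocities": joint speeds; "tau": joint torques, N m; "ee_pos": TCP position; "tcp_rot": TCP orientation; "wrist_force": force on the tool from outside, world axes, zero at the start; "wrist_torque": the same for the moment, N m; "gripper_width": finger opening in mm; "grip_force": force on a finger pad.
Only numpy, scipy, OpenCV 4.12 (cv2) and the standard library are available. Lean on these libraries where they do the work, as an engineer would, in place of code of your own. Each camera call takes 0.05 s, during which the arm holds its last target. There are 200 camera calls.

## Working session

There is one attempt and no reset: what is moved stays moved. The work goes in short steps, Python scripts to look and compute and a shell command to move; the robot and the scene stay as the last step left them, time stands still between calls to the robot, and variables do not carry over. Pictures are saved under pics/ and viewed, at most 11 in all, crops included, and the job is handed in when it is done.

```bash
mkdir -p pics; ls
cat > h.py <<'E'
from bench import *
import numpy as np, cv2
from scipy.spatial.transform import Rotation as R
def att(c):
    a=np.array(c["attitude"]); return a if a.shape==(3,3) else R.from_quat(a).as_matrix()
def pts(c):
    K=np.array(c["K"]); z=c["z_map"]; v,u=np.mgrid[:420,:560]
    p=np.stack([(u-K[0,2])/K[0,0]*z,(v-K[1,2])/K[1,1]*z,z],-1)
    return p@att(c).T+np.array(c["position"])
def save(c,n): cv2.imwrite("pics/"+n,cv2.cvtColor(c["img"],cv2.COLOR_RGB2BGR))
E
python3 - <<'E'
from h import *
print(observe())
a=camera("top");b=camera("side")
for c in (a,b): print(c["K"],c["position"],c["attitude"])
im=np.hstack([a["img"],b["img"]]); im=cv2.resize(im,(800,300))
cv2.imwrite("pics/a0.png",cv2.cvtColor(np.vstack([cv2.resize(a["img"],(400,300)),cv2.resize(b["img"],(400,300))]),cv2.COLOR_RGB2BGR))
save(a,"top0.png");save(b,"side0.png")
E
```

```text
pics
{'t': 0.0, 'joint_positions': array([ 1.13302354,  0.46837583, -0.01160069,  1.60361836,  0.00598986,
        1.07140195, -0.05631148]), 'joint_velocities': array([-1.37557736e-04,  1.08772016e-03,  4.11229016e-04,  8.68338283e-04,
       -9.28807023e-04,  2.01276924e-05, -5.38408184e-06]), 'tau': array([-1.73323378e-04, -5.32381082e+01,  2.14125059e-02, -2.51295573e+01,
        1.14102420e-02,  7.85471901e-03, -2.68743811e-06]), 'ee_pos': array([ 249.7706392 , -599.63283609,  302.94126183]), 'tcp_rot': array([ 9.80590154e-01,  1.96066745e-01, -2.29860658e-04, -8.54084688e-04]), 'wrist_force': array([0.55410418, 0.14934068, 0.77696476]), 'wrist_torque': array([0.00461104, 0.05052602, 0.00197308]), 'grip_force': 0.0, 'gripper_width': 85.56448511923662}
[[453.29365933   0.         270.80280864]
 [  0.         453.29365933 211.13400805]
 [  0.           0.           1.        ]] [ 467.29685529   16.57216675 1171.48554028] [-0.70353112  0.70768404 -0.04325676  0.04853985]
[[427.92273104   0.         283.71117475]
 [  0.         427.92273104 211.3060621 ]
 [  0.           0.           1.        ]] [ 443.71008203 -721.23700747  641.46993617] [ 0.88534873 -0.10293172  0.05309346 -0.45027078]
```

View pics/top0.png

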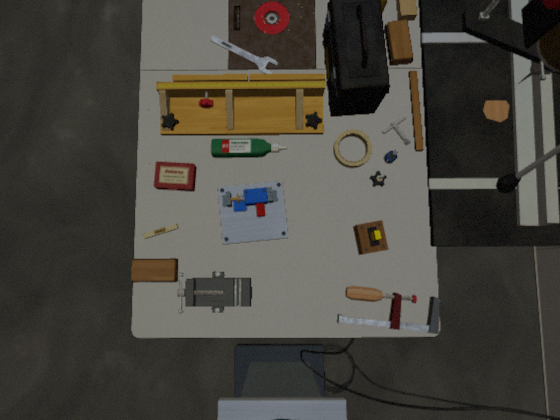

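View pics/side0.png

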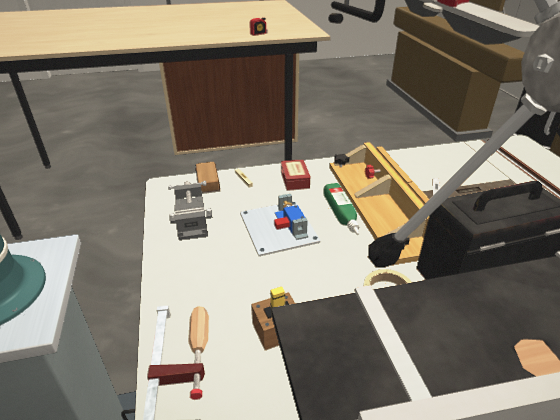

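The top view shows the plate at px (253,212), with the bar and +y lug on the left at (227,198), the block at (258,196) and the red finger at (260,210) towards the robot. The stand is at (371,237) with the yellow handle at (377,235). The side view agrees. Next I measure these.

```bash
cat >> h.py <<'E'
def cast(c,uv,z):
    K=np.array(c["K"]); uv=np.atleast_2d(uv).astype(float)
    d=np.c_[(uv-K[[0,1],[2,2]])/K[[0,1],[0,1]],np.ones(len(uv))]@att(c).T
    p=np.array(c["position"]); return p+d*((z-p[2])/d[:,2])[:,None]
def hsv(c): return cv2.cvtColor(c["img"],cv2.COLOR_RGB2HSV)
def rect(P):
    (cx,cy),(w,h),a=cv2.minAreaRect(P[:,:2].astype(np.float32)); return np.round([cx,cy,w,h,a],1)
E
python3 - <<'E'
from h import *
c=camera("top");P=pts(c);H=hsv(c)
x,y,z=P[...,0],P[...,1],P[...,2]
h,s,v=[H[...,i] for i in range(3)]
def box(u0,u1,v0,v1):
    m=np.zeros((420,560),bool); m[v0:v1,u0:u1]=1; return m
B=box(205,300,175,250); S=box(345,400,212,265)
def rep(n,m): 
    p=P[m]; print(n,m.sum(),rect(p) if len(p)>2 else '',np.round(np.median(p,0),1),np.round(p[:,2].min(),1),np.round(p[:,2].max(),1))
rep("plate",B&(z>4)&(z<12))
rep("lugs",B&(z>44)&(z<54)&(s<90))
for sgn,n in ((y>80,'x'),): pass
m=B&(z>42)&(s<80)
nl,lab=cv2.connectedComponents(m.astype(np.uint8))
for i in range(1,nl):
    if (lab==i).sum()>15: rep("lug%d"%i,lab==i)
rep("blue",B&(h>100)&(h<130)&(s>120))
rep("bluetop",B&(h>100)&(h<130)&(s>120)&(z>40))
rep("foot",B&(h>100)&(h<130)&(s>120)&(z<22))
rep("red",B&((h<8)|(h>172))&(s>150))
rep("brass",B&(h>12)&(h<32)&(s>90))
rep("standtop",S&(z>48)&(z<59))
rep("yellow",S&(h>20)&(h<35)&(s>150))
rep("yellowtop",S&(h>20)&(h<35)&(s>150)&(z>98))
rep("shoulder",S&(z>57)&(z<67))
print(h[228:244,368:386][::2,::2],z[222:252:2,356:390:3].round())
c2=dict(c); f=5
cv2.imwrite("pics/c1.png",cv2.resize(np.hstack([c["img"][178:248,210:295],c["img"][202:272,335:410]])[...,::-1],None,fx=f,fy=f,interpolation=cv2.INTER_CUBIC))
E
```

```text
plate 2810 [618.9  74.1 246.  193.9  89.6] [599.2  76.2   8.3] 4.0 12.0
lugs 130 [651.9  80.8  33.1 118.    5. ] [652.3  94.5  50.2] 44.1 53.9
lug7 64 [570.4  20.  206.1  11.6   5.1] [656.8  28.8  50.7] 45.0 1171.5
lug12 71 [561.7  84.1 231.   22.9  29.9] [646.1 133.8  50.2] 42.0 1171.5
blue 468 [570.9  71.  216.5  88.9   5.4] [647.2  72.1  45.2] 5.9 1171.5
bluetop 340 [568.9  57.1 210.2  60.9   5.6] [653.2  64.1  46.2] 40.1 1171.5
foot 112 [655.   80.4  46.5 100.6  29.1] [632.3 105.6  13.3] 5.9 17.6
red 97 [620.7  51.5  31.6  18.6   6.2] [620.9  51.9  38.1] 33.0 43.8
brass 25 [651.3 116.7  19.   18.2   0.9] [647.8 112.3  37.8] 31.2 47.9
standtop 580 [ 547.4 -223.7   73.9   65.     9.9] [ 544.9 -216.4   55.4] 48.3 59.0
yellow 99 [ 551.8 -231.2   25.2   28.5    9.3] [ 549.  -222.4  105. ] 54.1 111.4
yellowtop 62 [ 548.7 -224.2   21.3   13.7    9.5] [ 548.3 -223.7  107. ] 98.2 111.4
shoulder 260 [ 547.4 -223.3   73.1   63.     9.5] [ 547.1 -219.9   58.8] 57.0 66.4
[[  0  26  98   4  15  14  14  14  19]
 [ 35   0 143  28  26  26  15  16  18]
 [ 16  17  24  25  27  27  24  15  15]
 [ 14 
[... 1545 characters left out ...]
00  1.000e+00]
 [ 1.200e+01  4.600e+01  5.800e+01  5.500e+01  6.100e+01  5.900e+01
   6.300e+01  6.000e+01  5.400e+01  5.400e+01  5.700e+01  1.000e+00]
 [ 5.000e+00  1.171e+03  5.600e+01  5.200e+01  5.200e+01  6.300e+01
   6.200e+01  5.900e+01  5.600e+01  5.500e+01  5.800e+01  0.000e+00]
 [ 2.000e+00  3.700e+01  5.700e+01  5.500e+01  5.800e+01  6.100e+01
   5.700e+01  5.400e+01  5.700e+01  5.700e+01  5.500e+01  4.000e+00]
 [ 0.000e+00  3.200e+01  5.500e+01  5.300e+01  5.400e+01  5.300e+01
   5.500e+01  5.800e+01  5.300e+01  5.400e+01  5.100e+01 -2.000e+00]
 [ 0.000e+00  2.700e+01  5.300e+01  5.700e+01  5.100e+01  5.600e+01
   5.300e+01  5.800e+01  5.600e+01  5.600e+01  2.000e+00 -3.000e+00]]
```

View pics/c1.png

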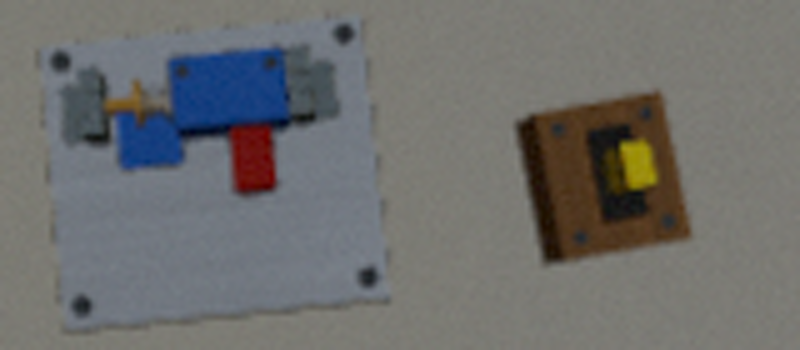

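The crop matches the numbers:
- Stand centre is (547.4,-223.7), fork top (548.7,-224.2), and fork x at about 9.7°.
- Bracket origin is about (651.2,76.7), yaw 5°. The brass is seen at (648,112.5), and that origin predicts the collar at (648,113.6).

I now move above the fork.

```bash
python3 -m crank '[{"x":0.02985,"y":0.0376,"z":-0.005,"wz":-1.29,"jaw":60},{"x":0.02985,"y":0.0376,"z":-0.005,"wz":-1.29},{"x":0.02985,"y":0.0376,"z":-0.005,"wz":-1.29},{"x":0.02985,"y":0.0376,"z":-0.005,"wz":-1.29},{"x":0.02985,"y":0.0376,"z":-0.005,"wz":-1.29},{"x":0.02985,"y":0.0376,"z":-0.005,"wz":-1.29},{"x":0.02985,"y":0.0376,"z":-0.005,"wz":-1.29},{"x":0.02985,"y":0.0376,"z":-0.005,"wz":-1.29},{"x":0.02985,"y":0.0376,"z":-0.005,"wz":-1.29},{"x":0.02985,"y":0.0376,"z":-0.005,"wz":-1.29},{"x":0},{"x":0}]' 110
python3 - <<'E'
from h import *
o=observe();print(o["ee_pos"],R.from_quat(o["tcp_rot"]).as_matrix()[:,0])
c=camera("wrist");P=pts(c);H=hsv(c)
m=(H[...,0]>20)&(H[...,0]<35)&(H[...,1]>150)
P=P[m];t=P[P[:,2]>100];print(m.sum(),rect(t),np.median(t,0),c["position"])
save(c,"w1.png")
E
```

```text
[ 249.80507072 -599.74225026  303.13520572] [ 9.23114537e-01  3.84525075e-01 -1.30877915e-04]
0 [0. 0. 0. 0. 0.] [nan nan nan] [ 326.53629005 -568.45554069  373.87436207]invalid input
  return _methods._mean(a, axis=axis, dtype=dtype,
  ret = um.true_divide(
```

```bash
python3 -m crank '[{"x":0.02985,"y":0.0376,"z":-0.005,"wz":-1.29}]' ; echo; python3 -m crank '[{"x":0.02985,"y":0.0376,"z":-0.005,"wz":-1.29,"jaw":60}]' 110
```

```text
invalid input
invalid input
```

```bash
python3 -m crank '[{"x":0.03,"y":0.0375,"z":-0.005,"wx":0,"wy":0,"wz":-1.3,"jaw":60}]' 110; echo; python3 -m crank --help | head -20
```

```text
t: 0.3
ee_pos: [274.4, -567.2, 298.9]
tcp_rot: [0.984, 0.179, -0.002, 0.002]
wrist_force: [1.0, -0.3, 0.1]
gripper_width: 73.6
grip_force: 0.0
invalid input: not JSON, or not a number
```

```bash
python3 -m crank '[{"x":0.0298,"y":0.0376,"z":-0.005,"wx":0,"wy":0,"wz":-1.29,"jaw":60},{"x":0.0298,"y":0.0376,"z":-0.005,"wx":0,"wy":0,"wz":-1.29,"jaw":60},{"x":0.0298,"y":0.0376,"z":-0.005,"wx":0,"wy":0,"wz":-1.29,"jaw":60},{"x":0.0298,"y":0.0376,"z":-0.005,"wx":0,"wy":0,"wz":-1.29,"jaw":60},{"x":0.0298,"y":0.0376,"z":-0.005,"wx":0,"wy":0,"wz":-1.29,"jaw":60},{"x":0.0298,"y":0.0376,"z":-0.005,"wx":0,"wy":0,"wz":-1.29,"jaw":60},{"x":0.0298,"y":0.0376,"z":-0.005,"wx":0,"wy":0,"wz":-1.29,"jaw":60},{"x":0.0298,"y":0.0376,"z":-0.005,"wx":0,"wy":0,"wz":-1.29,"jaw":60},{"x":0.0298,"y":0.0376,"z":-0.005,"wx":0,"wy":0,"wz":-1.29,"jaw":60},{"x":0,"y":0,"z":0,"wx":0,"wy":0,"wz":0,"jaw":60},{"x":0,"y":0,"z":0,"wx":0,"wy":0,"wz":0,"jaw":60}]' 110
python3 - <<'E'
from h import *
o=observe();print(o["ee_pos"],R.from_quat(o["tcp_rot"]).as_matrix()[:,0])
c=camera("wrist");P=pts(c);H=hsv(c)
m=(H[...,0]>20)&(H[...,0]<35)&(H[...,1]>150)
P=P[m];t=P[P[:,2]>104];print(m.sum(),len(t),rect(t),np.median(t,0),c["position"])
save(c,"w1.png")
E
```

```text
t: 1.4
ee_pos: [548.7, -222.7, 253.4]
tcp_rot: [0.996, 0.086, -0.0, -0.0]
wrist_force: [-0.1, -0.8, 0.4]
gripper_width: 51.7
grip_force: 0.0
[ 548.65687741 -222.71024358  253.431227  ] [ 9.85108585e-01  1.71931488e-01 -7.98981014e-04]
711 463 [ 569.6 -290.    68.5  145.3   36. ] [ 552.03887917 -226.17607884  107.61560193] [ 630.44778275 -208.76841484  324.09033887]
```

View pics/w1.png

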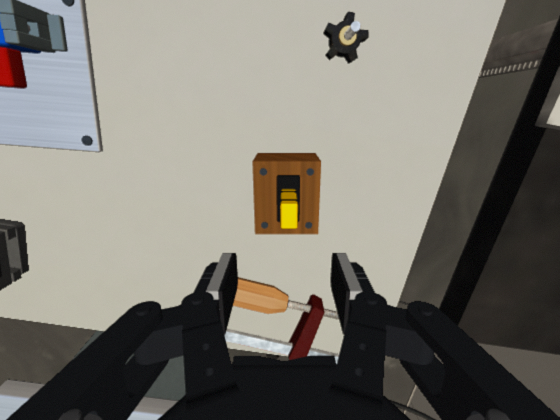

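The wrist view shows the handle at (289,212), centred between the fingers (column ~287). I descend, correcting by 1 mm.

```bash
python3 - <<'E'
from h import *
c=camera("wrist");P=pts(c);H=hsv(c);z=P[...,2]
m=(H[...,0]>20)&(H[...,0]<35)&(H[...,1]>150)&(z>104)&(z<112); m[:,:260]=0;m[:,320:]=0;m[300:]=0
print(m.sum(),rect(P[m]),np.median(P[m],0))
E
python3 -m crank '[{"x":0.001,"y":-0.001,"z":-0.03,"wx":0,"wy":0,"wz":0,"jaw":60},{"x":0,"y":0,"z":-0.03,"wx":0,"wy":0,"wz":0,"jaw":60},{"x":0,"y":0,"z":-0.03,"wx":0,"wy":0,"wz":0,"jaw":60},{"x":0,"y":0,"z":-0.025,"wx":0,"wy":0,"wz":0,"jaw":60},{"x":0,"y":0,"z":0,"wx":0,"wy":0,"wz":0,"jaw":60},{"x":0,"y":0,"z":0,"wx":0,"wy":0,"wz":0,"jaw":60}]' 110
```

```text
449 [ 550.8 -226.2   22.5   13.     9.3] [ 551.53398089 -226.02517793  107.59690806]
t: 2.1
ee_pos: [548.6, -226.6, 139.3]
tcp_rot: [0.997, 0.083, -0.0, 0.0]
wrist_force: [-0.3, 0.7, 0.1]
gripper_width: 51.2
grip_force: 0.0
```

```bash
python3 -m crank '[{"x":0.001,"y":0,"z":-0.001,"wx":0,"wy":0,"wz":0,"jaw":30},{"x":0,"y":0,"z":0,"wx":0,"wy":0,"wz":0,"jaw":0},{"x":0,"y":0,"z":0,"wx":0,"wy":0,"wz":0,"jaw":0},{"x":0,"y":0,"z":0,"wx":0,"wy":0,"wz":0,"jaw":0},{"x":0,"y":0,"z":0,"wx":0,"wy":0,"wz":0,"jaw":0},{"x":0,"y":0,"z":0,"wx":0,"wy":0,"wz":0,"jaw":0},{"x":0,"y":0,"z":0,"wx":0,"wy":0,"wz":0,"jaw":0}]' 110
python3 -c "
from h import *
for i in range(3):
  o=observe();print(o['ee_pos'],o['wrist_force'],o['wrist_torque'],o['gripper_width'],o['grip_force'])
  "
```

```text
t: 2.8
ee_pos: [551.0, -225.5, 139.5]
tcp_rot: [0.996, 0.085, 0.001, 0.001]
wrist_force: [-2.0, 0.9, 6.4]
gripper_width: 12.6
grip_force: 107.3
[ 550.95695399 -225.5051804   139.46104644] [-1.98274866  0.94260944  6.37947509] [0.02767656 0.19376939 0.01221747] 12.605274631150394 107.33021378517151
[ 550.95695399 -225.5051804   139.46104644] [-1.98274866  0.94260944  6.37947509] [0.02767656 0.19376939 0.01221747] 12.605274631150394 107.33021378517151
[ 550.95695399 -225.5051804   139.46104644] [-1.98274866  0.94260944  6.37947509] [0.02767656 0.19376939 0.01221747] 12.605274631150394 107.33021378517151
```

```bash
python3 -m crank '[{"x":0,"y":0,"z":0.026,"wx":0,"wy":0,"wz":0,"jaw":0},{"x":0,"y":0,"z":0.026,"wx":0,"wy":0,"wz":0,"jaw":0},{"x":0,"y":0,"z":0.026,"wx":0,"wy":0,"wz":0,"jaw":0},{"x":0.0123,"y":0.0431,"z":0,"wx":0,"wy":0,"wz":-0.6,"jaw":0},{"x":0.0123,"y":0.0431,"z":0,"wx":0,"wy":0,"wz":-0.6,"jaw":0},{"x":0.0123,"y":0.0431,"z":0,"wx":0,"wy":0,"wz":-0.6,"jaw":0},{"x":0.0123,"y":0.0431,"z":0,"wx":0,"wy":0,"wz":-0.6,"jaw":0},{"x":0.0123,"y":0.0431,"z":0,"wx":0,"wy":0,"wz":-0.6,"jaw":0},{"x":0.0123,"y":0.0431,"z":0,"wx":0,"wy":0,"wz":-0.6,"jaw":0},{"x":0.0123,"y":0.0431,"z":0,"wx":0,"wy":0,"wz":-0.6,"jaw":0},{"x":0.0123,"y":0.0431,"z":0,"wx":0,"wy":0,"wz":-0.5,"jaw":0}]' 110
python3 -m crank '[{"x":0,"y":0,"z":0,"wx":0,"wy":0,"wz":0,"jaw":0},{"x":0,"y":0,"z":0,"wx":0,"wy":0,"wz":0,"jaw":0}]'
python3 - <<'E'
from h import *
c=camera("wrist");save(c,"w2.png");s=camera("side");save(s,"s2.png")
print(c["position"],c["K"])
cv2.imwrite("pics/v2.png",np.hstack([cv2.resize(c["img"],(440,330)),cv2.resize(s["img"][120:270,200:360],(352,330))])[...,::-1])
E
```

```text
t: 3.9
ee_pos: [648.7, 121.5, 216.1]
tcp_rot: [0.999, 0.044, 0.0, 0.0]
wrist_force: [0.5, 0.0, -0.1]
gripper_width: 13.2
grip_force: 107.2
t: 4.1
ee_pos: [648.2, 121.5, 215.6]
tcp_rot: [0.999, 0.045, -0.0, -0.0]
wrist_force: [-0.6, -1.3, -0.6]
gripper_width: 12.7
grip_force: 107.3
[730.82996188 128.84998537 286.3475134 ] [[289.58779162   0.         283.74901822]
 [  0.         289.58779162 206.24410895]
 [  0.           0.           1.        ]]
```

View pics/v2.png

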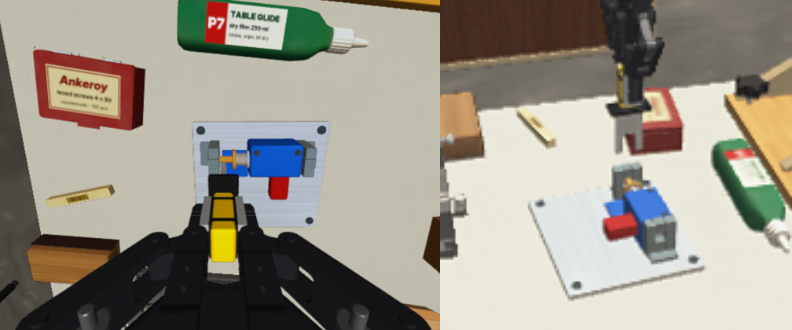

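Wrist view: the fork (yellow handle at col ~223 in the reduced picture) is nearly in line with the gap between collar (~228) and lug (~210). The side view shows the blade upright above the +y lug. I measure fork against gap in one frame.

```bash
cat > m.py <<'E'
from h import *
def go(name):
    c=camera(name);P=pts(c);H=hsv(c);z=P[...,2];h,s,v=[H[...,i].astype(int) for i in range(3)]
    near=(np.abs(P[...,0]-650)<60)&(np.abs(P[...,1]-80)<80)
    Rz=R.from_euler('z',-5,degrees=True).as_matrix(); O=np.array([651.25,76.7,0]); Q=(P-O)@Rz.T
    def rep(n,m):
        if m.sum()<10: print(n,m.sum()); return
        q=Q[m]; print(n,m.sum(),'rect',rect(q),'med',np.median(q,0).round(1),'5%',np.percentile(q,5,axis=0).round(1),'95%',np.percentile(q,95,axis=0).round(1))
    m=near&(z>46)&(z<54)&(s<80)
    rep("lug+",m&(Q[...,1]>45)); rep("lug-",m&(Q[...,1]<-35))
    rep("blue top",near&(h>100)&(h<130)&(s>120)&(z>40)&(z<52))
    rep("brass",near&(h>10)&(h<32)&(s>90)&(z>30)&(z<50))
    rep("shoulder",near&(v<60)&(np.abs(z-zs)<5))
    rep("yellow",near&(h>20)&(h<35)&(s>150)&(z>zs+5)&(z<zs+45))
import sys
zs=float(sys.argv[1])
for n in sys.argv[2:]: print(n);go(n)
E
python3 m.py 139 wrist top side
```

```text
wrist
lug+ 499 rect [ 3.5 55.6 33.5 12.1  0.2] med [ 5.7 55.6 50.7] 5% [-8.9 49.8 48.7] 95% [19.3 61.  51.9]
lug- 604 rect [  3.8 -46.6  33.8  20.6   5.2] med [  5.4 -49.1  50.5] 5% [-10.6 -55.3  47.4] 95% [ 19.6 -44.1  51.8]
blue top 2704 rect [  4.1 -14.6  37.1  60.5   0.1] med [  5.2 -13.7  46.7] 5% [-11.9 -40.1  44.2] 95% [21.7 12.7 47.8]
brass 234 rect [ 3.8 39.6 20.6 19.3  1.2] med [ 3.9 35.6 37. ] 5% [-2.7 31.1 33.7] 95% [12.6 48.3 44.7]
shoulder 911 rect [15.6 41.4 16.3 20.8  0.6] med [ 17.5  41.2 137.8] 5% [ 10.3  31.7 135.8] 95% [ 23.2  50.8 138.9]
yellow 1863 rect [ 1.4 41.4 22.9 14.2  0.8] med [ 10.9  41.3 180.1] 5% [ -6.6  35.2 150.7] 95% [ 11.9  47.7 183.9]
top
lug+ 0
lug- 61 rect [  1.6 -45.8  32.   18.    1. ] med [  1.8 -49.3  50.1] 5% [-13.4 -54.5  47.1] 95% [ 16.8 -43.9  52.8]
blue top 252 rect [  1.7 -19.1  37.2  45.8   0.6] med [  1.5 -20.5  46.4] 5% [-14.9 -39.6  42.8] 95% [18.  -0.4 49.7]
brass 0
shoulder 0
yellow 0
side
lug+ 52 rect [ 1.1 56.  33.3 16.4  4.4] med [ 1.7 53.8 49.8] 5% [-14.   48.   46.8] 95% [16.  61.8 51.9]
lug- 64 rect [  1.9 -48.6  34.5  21.2  11.5] med [  3.8 -50.9  49.3] 5% [-12.2 -56.7  46.7] 95% [ 18.4 -42.4  51.1]
blue top 210 rect [  1.7 -13.4  36.7  58.2   0.2] med [  0.1 -12.3  45.7] 5% [-15.3 -35.6  43.5] 95% [18.1 11.9 47.4]
brass 25 rect [ 2.6 41.2 24.1 20.3 78.3] med [ 0.1 34.2 37.3] 5% [-9.1 31.4 31.5] 95% [11.1 52.  43.8]
shoulder 57 rect [-0.5 39.4 19.4 43.3 86. ] med [ -8.8  34.8 136.7] 5% [-20.6  30.9 134.5] 95% [ 19.9  49.1 138.5]
yellow 27 rect [-10.8  40.1  12.    2.3  71.9] med [-10.7  40.5 166. ] 5% [-11.6  35.  149.4] 95% [ -9.2  44.9 182.9]
```

```bash
python3 -m crank '[{"x":0.001,"y":0.001,"z":-0.01,"wx":0,"wy":0,"wz":0,"jaw":0},{"x":0,"y":0,"z":-0.015,"wx":0,"wy":0,"wz":0,"jaw":0},{"x":0,"y":0,"z":-0.01,"wx":0,"wy":0,"wz":0,"jaw":0},{"x":0,"y":0,"z":-0.008,"wx":0,"wy":0,"wz":0,"jaw":0},{"x":0,"y":0,"z":-0.004,"wx":0,"wy":0,"wz":0,"jaw":0},{"x":0,"y":0,"z":0,"wx":0,"wy":0,"wz":0,"jaw":0}]'
python3 -m crank '[{"x":0,"y":0,"z":-0.004,"wx":0,"wy":0,"wz":0,"jaw":0},{"x":0,"y":0,"z":-0.004,"wx":0,"wy":0,"wz":0,"jaw":0},{"x":0,"y":0,"z":0,"wx":0,"wy":0,"wz":0,"jaw":0}]'
python3 m.py 84 wrist
python3 - <<'E'
from h import *
c=camera("wrist");s=camera("side")
cv2.imwrite("pics/v3.png",np.hstack([cv2.resize(c["img"][130:330,180:450],(432,320)),cv2.resize(s["img"][130:260,220:350],(320,320),interpolation=cv2.INTER_CUBIC)])[...,::-1])
E
```

```text
t: 4.95
ee_pos: [649.2, 120.7, 167.8]
tcp_rot: [0.999, 0.044, -0.001, 0.0]
wrist_force: [-0.6, -0.1, -0.5]
gripper_width: 13.0
grip_force: 107.3
t: 5.25
ee_pos: [649.3, 120.6, 160.5]
tcp_rot: [0.999, 0.044, -0.0, 0.0]
wrist_force: [-0.9, 0.8, -1.2]
gripper_width: 12.5
grip_force: 107.3
wrist
lug+ 396 rect [ 6.1 53.5 28.  16.1  0.6] med [13.8 58.  50.6] 5% [-4.9 50.2 48. ] 95% [19.8 61.1 51.7]
lug- 1002 rect [  3.6 -46.6  34.7  21.4   3.4] med [  6.  -48.8  50.6] 5% [-10.6 -55.3  46.9] 95% [ 20.  -43.9  51.7]
blue top 4181 rect [  4.2 -14.7  37.5  60.5   0.4] med [  5.7 -13.3  46.7] 5% [-11.5 -39.8  43.9] 95% [22.  12.9 47.8]
brass 56 rect [12.  32.5  3.6  4.5 87.5] med [12.4 32.8 38.6] 5% [10.  30.9 33.4] 95% [14.1 34.3 41.2]
shoulder 913 rect [16.7 43.6 21.6 16.1 89.9] med [18.5 43.6 82.6] 5% [11.4 34.1 80.9] 95% [24.3 53.3 83.7]
yellow 2069 rect [ 3.  43.8 23.  14.3  1.1] med [ 11.9  43.7 126.6] 5% [-5.5 37.6 96.3] 95% [ 13.   50.  128.9]
```

View pics/v3.png

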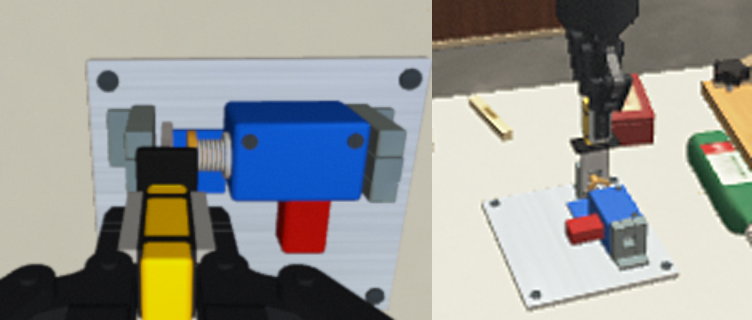

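The picture shows the prong at (167,135) between lug and collar, with the bar straddled and no contact force. I lower 7 mm, then press.

```bash
python3 -m crank '[{"x":0,"y":0,"z":-0.004,"wx":0,"wy":0,"wz":0,"jaw":0},{"x":0,"y":0,"z":-0.003,"wx":0,"wy":0,"wz":0,"jaw":0},{"x":0.00026,"y":-0.003,"z":0,"wx":0,"wy":0,"wz":0,"jaw":0},{"x":0.00026,"y":-0.003,"z":0,"wx":0,"wy":0,"wz":0,"jaw":0},{"x":0.00026,"y":-0.003,"z":0,"wx":0,"wy":0,"wz":0,"jaw":0},{"x":0,"y":0,"z":0,"wx":0,"wy":0,"wz":0,"jaw":0}]'
python3 -m crank '[{"x":0.00026,"y":-0.003,"z":0,"wx":0,"wy":0,"wz":0,"jaw":0},{"x":0.00026,"y":-0.003,"z":0,"wx":0,"wy":0,"wz":0,"jaw":0},{"x":0,"y":0,"z":0,"wx":0,"wy":0,"wz":0,"jaw":0}]'
python3 -m crank '[{"x":0.00017,"y":-0.002,"z":0,"wx":0,"wy":0,"wz":0,"jaw":0},{"x":0.00009,"y":-0.001,"z":0,"wx":0,"wy":0,"wz":0,"jaw":0},{"x":0,"y":0,"z":0,"wx":0,"wy":0,"wz":0,"jaw":0}]'
python3 m.py 77 wrist
```

```text
t: 6.0
ee_pos: [650.2, 112.6, 153.9]
tcp_rot: [0.999, 0.044, -0.0, -0.001]
wrist_force: [-1.0, 3.9, -2.2]
gripper_width: 13.0
grip_force: 107.1
t: 6.3
ee_pos: [650.6, 107.1, 153.9]
tcp_rot: [0.999, 0.044, -0.0, -0.001]
wrist_force: [-0.8, 5.9, -1.8]
gripper_width: 12.9
grip_force: 107.2
t: 6.6
ee_pos: [650.7, 105.1, 153.9]
tcp_rot: [0.999, 0.044, -0.0, -0.002]
wrist_force: [-1.2, 7.5, -2.0]
gripper_width: 12.7
grip_force: 107.2
wrist
lug+ 888 rect [ 3.3 55.5 34.1 12.2  0.4] med [ 4.8 55.3 50.7] 5% [-10.9  49.8  48.7] 95% [19.5 60.8 51.6]
lug- 1038 rect [  4.  -45.9  34.   21.    1.8] med [  6.2 -49.   50.5] 5% [-10.6 -55.5  47.2] 95% [ 19.9 -39.9  51.7]
blue top 4399 rect [ 4.  -7.  37.6 76.   0.1] med [  5.7 -15.   46.7] 5% [-11.9 -40.8  44.1] 95% [21.8 11.2 47.8]
brass 133 rect [ 7.5 36.2  7.2 29.6 23.6] med [ 4.8 44.7 36.2] 5% [ 0.2 23.4 32.9] 95% [13.6 48.8 39.4]
shoulder 923 rect [17.1 28.5 15.8 21.   0.2] med [18.7 28.3 76. ] 5% [11.5 18.8 73.9] 95% [24.5 38.2 77.1]
yellow 1724 rect [ 2.7 28.3 23.2 14.3  1.1] med [ 12.2  28.2 116.8] 5% [-4.5 22.1 88.5] 95% [ 13.1  34.6 121.9]
```

```bash
python3 -m crank '[{"x":0.00017,"y":-0.002,"z":0,"wx":0,"wy":0,"wz":0,"jaw":0},{"x":0.00009,"y":-0.001,"z":0,"wx":0,"wy":0,"wz":0,"jaw":0},{"x":0,"y":0,"z":0,"wx":0,"wy":0,"wz":0,"jaw":0}]' | grep force:
python3 -m crank '[{"x":0.00009,"y":-0.001,"z":0,"wx":0,"wy":0,"wz":0,"jaw":0},{"x":0,"y":0,"z":0,"wx":0,"wy":0,"wz":0,"jaw":0}]' | grep force:
python3 -m crank '[{"x":0.00009,"y":-0.001,"z":0,"wx":0,"wy":0,"wz":0,"jaw":0},{"x":0,"y":0,"z":0,"wx":0,"wy":0,"wz":0,"jaw":0}]' |grep force:
```

```text
wrist_force: [-0.2, 7.7, -3.1]
grip_force: 107.2
wrist_force: [-0.4, 7.7, -1.3]
grip_force: 107.2
wrist_force: [-0.6, 8.0, -2.4]
grip_force: 107.2
```

```bash
for i in 1; do python3 -m crank '[{"x":0.00009,"y":-0.001,"z":0,"wx":0,"wy":0,"wz":0,"jaw":0},{"x":0,"y":0,"z":0,"wx":0,"wy":0,"wz":0,"jaw":0}]' |egrep "force:|ee"; done
python3 m.py 77 wrist
python3 - <<'E'
from h import *
c=camera("wrist");s=camera("side")
cv2.imwrite("pics/v4.png",np.hstack([cv2.resize(c["img"][130:330,180:450],(432,320)),cv2.resize(s["img"][130:260,220:350],(320,320),interpolation=cv2.INTER_CUBIC)])[...,::-1])
E
```

```text
ee_pos: [651.2, 100.3, 154.0]
wrist_force: [-1.2, 9.5, -1.8]
grip_force: 107.2
wrist
lug+ 899 rect [ 3.5 55.6 33.8 12.3  0.4] med [ 4.9 55.1 50.6] 5% [-11.2  49.7  48.4] 95% [19.6 60.7 51.7]
lug- 1035 rect [  3.9 -45.9  33.8  21.2   1.2] med [  6.2 -49.   50.5] 5% [-10.6 -55.3  47.1] 95% [ 20.1 -39.8  51.7]
blue top 4186 rect [  3.9 -15.3  59.7  37.5  89.9] med [  6.2 -16.4  46.7] 5% [-11.7 -41.1  44.1] 95% [21.8  8.9 47.8]
brass 128 rect [ 7.2 31.3  7.5 29.  23.2] med [ 4.8 40.  36.3] 5% [ 0.6 18.8 32.7] 95% [13.6 44.2 38.8]
shoulder 931 rect [16.9 23.8 21.1 16.1 89.1] med [18.7 23.6 76.1] 5% [11.4 14.1 74.1] 95% [24.5 33.6 77.1]
yellow 1669 rect [ 3.1 23.6 23.  14.3  1.1] med [ 12.2  23.5 116. ] 5% [-4.3 17.4 88.2] 95% [ 13.1  29.9 121.9]
```

View pics/v4.png

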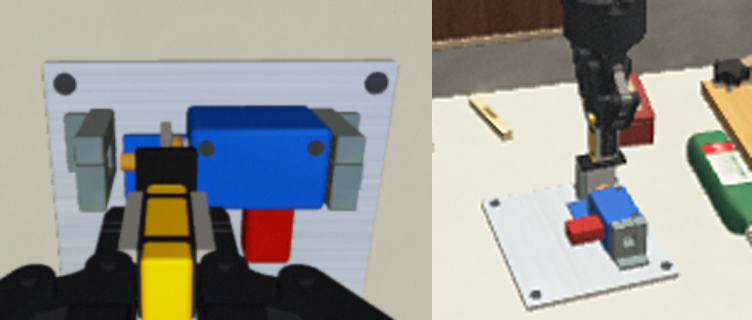

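The wrist picture shows the bar tip at (124,160), clear of the lug's inner edge (~112); the force of 9.5 N is right for near-bottom. Next I swing in small arcs about the -y lug's front edge.

```bash
python3 -m crank '[{"x":-0.0015,"y":0.0004,"z":0,"wx":0,"wy":0,"wz":0,"jaw":0},{"x":-0.0015,"y":0.0003,"z":0,"wx":0,"wy":0,"wz":0,"jaw":0},{"x":-0.0031,"y":0,"z":0,"wx":0,"wy":0,"wz":2.5,"jaw":0},{"x":-0.0031,"y":0,"z":0,"wx":0,"wy":0,"wz":2.5,"jaw":0},{"x":-0.0031,"y":0,"z":0,"wx":0,"wy":0,"wz":2.5,"jaw":0},{"x":-0.0031,"y":0.0001,"z":0,"wx":0,"wy":0,"wz":2.5,"jaw":0},{"x":0,"y":0,"z":0,"wx":0,"wy":0,"wz":0,"jaw":0}]' |egrep "force:|ee"
python3 m.py 77 wrist
```

```text
ee_pos: [636.0, 101.2, 154.3]
wrist_force: [0.4, 8.9, -2.2]
grip_force: 107.3
wrist
lug+ 966 rect [ 3.3 55.5 34.  12.   0.3] med [ 4.6 55.3 50.7] 5% [-11.4  49.9  48.9] 95% [19.4 60.8 51.7]
lug- 999 rect [  0.8 -49.4  18.9  41.   76.4] med [  5.  -49.3  50.6] 5% [-11.  -55.4  47.4] 95% [ 19.7 -44.3  51.7]
blue top 4247 rect [ -2.5 -13.2  37.7  60.5  12.3] med [ -0.4 -12.9  46.9] 5% [-18.1 -37.6  44.3] 95% [16.6 12.5 48. ]
brass 132 rect [-9.2 33.9  6.5 28.9 31.9] med [-13.2  42.2  36.8] 5% [-17.6  23.   33.3] 95% [-0.2 46.  39.4]
shoulder 927 rect [ 2.1 28.7 16.  21.2 10.3] med [ 3.6 29.  76.4] 5% [-3.7 19.1 74.5] 95% [ 9.9 38.3 77.5]
yellow 1449 rect [-11.8  25.9  23.   14.3  11. ] med [ -2.8  26.9 112.8] 5% [-18.4  20.   88.2] 95% [ -1.4  33.3 121.9]
```

```bash
python3 -m crank '[{"x":-0.003,"y":-0.0005,"z":0,"wx":0,"wy":0,"wz":2.5,"jaw":0},{"x":-0.003,"y":-0.0005,"z":0,"wx":0,"wy":0,"wz":2.5,"jaw":0},{"x":-0.003,"y":-0.0005,"z":0,"wx":0,"wy":0,"wz":2.5,"jaw":0},{"x":-0.003,"y":-0.0005,"z":0,"wx":0,"wy":0,"wz":2.5,"jaw":0},{"x":0,"y":0,"z":0,"wx":0,"wy":0,"wz":0,"jaw":0}]' |egrep "force:|ee"
python3 -m crank '[{"x":-0.0029,"y":-0.001,"z":0,"wx":0,"wy":0,"wz":2.5,"jaw":0},{"x":-0.0029,"y":-0.001,"z":0,"wx":0,"wy":0,"wz":2.5,"jaw":0},{"x":-0.0029,"y":-0.001,"z":0,"wx":0,"wy":0,"wz":2.5,"jaw":0},{"x":-0.0029,"y":-0.001,"z":0,"wx":0,"wy":0,"wz":2.5,"jaw":0},{"x":0,"y":0,"z":0,"wx":0,"wy":0,"wz":0,"jaw":0}]' |egrep "force:|ee"
python3 m.py 77 wrist
```

```text
ee_pos: [623.4, 99.2, 154.1]
wrist_force: [-0.8, 9.5, -1.7]
grip_force: 107.4
ee_pos: [611.3, 94.8, 153.9]
wrist_force: [-2.4, 8.6, -1.7]
grip_force: 107.5
wrist
lug+ 1100 rect [ 3.  55.4 33.7 12.   0.4] med [ 3.8 55.5 50.7] 5% [-11.8  50.1  49.5] 95% [18.5 60.8 51.9]
lug- 1016 rect [ -1.  -49.2  18.1  44.5  78.5] med [  4.3 -48.9  50.6] 5% [-11.2 -55.5  47.1] 95% [ 19.1 -44.3  51.7]
blue top 4273 rect [-14.7 -11.7  37.6  60.2  33.3] med [-13.1 -10.6  46.7] 5% [-33.5 -34.7  44.1] 95% [ 7.7 13.9 47.8]
brass 122 rect [-37.9  29.8   6.5  28.7  52.6] med [-45.2  35.4  36.3] 5% [-49.   22.6  33.5] 95% [-25.9  39.3  39.1]
shoulder 932 rect [-25.5  28.9  16.1  21.3  30.7] med [-23.9  29.9  76. ] 5% [-32.9  19.5  74.1] 95% [-16.1  38.7  77.1]
yellow 1757 rect [-37.5  21.4  22.6  14.3  31.3] med [-30.5  24.6 117. ] 5% [-44.5  15.2  88.6] 95% [-26.5  31.1 121.9]
```

```bash
python3 -m crank '[{"x":-0.0027,"y":-0.0015,"z":0,"wx":0,"wy":0,"wz":2.5,"jaw":0},{"x":-0.0027,"y":-0.0015,"z":0,"wx":0,"wy":0,"wz":2.5,"jaw":0},{"x":-0.0027,"y":-0.0015,"z":0,"wx":0,"wy":0,"wz":2.5,"jaw":0},{"x":-0.0027,"y":-0.0015,"z":0,"wx":0,"wy":0,"wz":2.5,"jaw":0},{"x":0,"y":0,"z":0,"wx":0,"wy":0,"wz":0,"jaw":0}]' |egrep "force:|ee"
python3 m.py 77 wrist
python3 - <<'E'
from h import *
c=camera("wrist");s=camera("side")
cv2.imwrite("pics/v5.png",np.hstack([cv2.resize(c["img"][100:330,170:470],(432,320)),cv2.resize(s["img"][130:260,220:350],(320,320),interpolation=cv2.INTER_CUBIC)])[...,::-1])
E
```

```text
ee_pos: [600.1, 88.5, 153.8]
wrist_force: [-4.0, 8.7, -0.8]
grip_force: 107.6
wrist
lug+ 1188 rect [ 2.9 55.3 33.8 12.2  0.2] med [ 3.6 55.5 50.7] 5% [-11.9  50.1  49.4] 95% [18.1 60.9 51.9]
lug- 1014 rect [  0.5 -50.2  15.5  40.2  85.5] med [  4.  -48.9  50.5] 5% [-11.4 -55.5  47.1] 95% [ 18.7 -44.5  51.7]
blue top 4297 rect [-20.4 -12.4  38.   60.5  44.2] med [-19.3 -11.1  46.7] 5% [-41.1 -34.3  44.2] 95% [ 2.7 12.7 47.8]
brass 55 rect [-48.4  24.4   3.6  23.8  64.2] med [-39.4  20.9  36. ] 5% [-58.8  18.8  33.3] 95% [-37.8  30.3  39.3]
shoulder 931 rect [-38.5  25.5  16.2  21.4  40. ] med [-37.3  26.8  75.9] 5% [-46.8  16.4  74.2] 95% [-28.9  35.3  76.9]
yellow 1816 rect [-49.   16.2  22.8  14.3  41.2] med [-43.5  20.5 117.7] 5% [-55.4   9.3  88.6] 95% [-38.4  26.5 121.9]
```

View pics/v5.png

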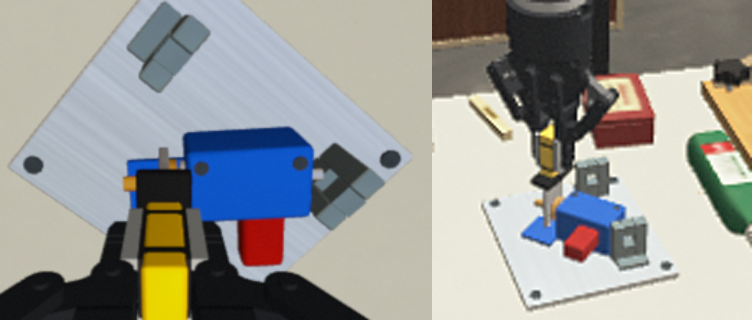

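The wrist picture shows the stop at ~44°, the pin (317,173) just out of the -y lug and the tip far out in front. Next I let the spring out along the bar, then lift the fork. After that I push the block's rear corner forward with the flat of the blade.

```bash
python3 -m crank '[{"x":-0.0023,"y":0.002,"z":0,"wx":0,"wy":0,"wz":0.5,"jaw":0},{"x":-0.0023,"y":0.002,"z":0,"wx":0,"wy":0,"wz":0.5,"jaw":0},{"x":-0.0023,"y":0.002,"z":0,"wx":0,"wy":0,"wz":0.5,"jaw":0},{"x":-0.0023,"y":0.002,"z":0,"wx":0,"wy":0,"wz":0.5,"jaw":0},{"x":-0.0023,"y":0.002,"z":0,"wx":0,"wy":0,"wz":0.5,"jaw":0},{"x":-0.0015,"y":0.0013,"z":0,"wx":0,"wy":0,"wz":0.5,"jaw":0},{"x":0,"y":0,"z":0,"wx":0,"wy":0,"wz":0,"jaw":0}]' |egrep "force:|ee"
python3 m.py 77 wrist
```

```text
ee_pos: [589.2, 95.6, 154.0]
wrist_force: [0.5, -0.1, -0.9]
grip_force: 107.7
wrist
lug+ 1226 rect [ 2.9 55.3 33.8 12.2  0.4] med [ 3.3 55.7 50.6] 5% [-12.   50.1  49.3] 95% [18.  61.1 51.8]
lug- 1007 rect [ -2.7 -49.1  18.   46.6  79.7] med [  3.8 -48.6  50.5] 5% [-11.5 -55.3  47.1] 95% [ 18.5 -44.3  51.6]
blue top 4432 rect [-29.6  -3.8  37.7  85.4  44.4] med [-20.9 -10.   46.7] 5% [-44.5 -33.9  44.1] 95% [ 1.7 13.5 47.7]
brass 45 rect [-46.4  23.4   4.1  12.2  17.8] med [-47.7  27.7  37.6] 5% [-49.4  26.   30.4] 95% [-46.1  29.   40.4]
shoulder 894 rect [-48.8  33.6  16.1  21.6  40.4] med [-47.4  34.6  76.2] 5% [-55.5  24.7  74.2] 95% [-39.1  43.3  77.2]
yellow 1354 rect [-57.9  25.   18.8  14.   45.3] med [-52.6  29.8 109.4] 5% [-57.5  20.6  87.8] 95% [-48.5  34.5 121.8]
```

```bash
python3 -m crank '[{"x":0,"y":0,"z":0.01,"wx":0,"wy":0,"wz":0,"jaw":0},{"x":0,"y":0,"z":0.015,"wx":0,"wy":0,"wz":0,"jaw":0},{"x":0,"y":0,"z":0.02,"wx":0,"wy":0,"wz":0,"jaw":0},{"x":0.01,"y":-0.01,"z":0.01,"wx":0,"wy":0,"wz":8,"jaw":0},{"x":0.015,"y":-0.015,"z":0,"wx":0,"wy":0,"wz":8,"jaw":0},{"x":0.02,"y":-0.015,"z":0,"wx":0,"wy":0,"wz":8,"jaw":0},{"x":0.02,"y":-0.015,"z":0,"wx":0,"wy":0,"wz":8,"jaw":0},{"x":0.02,"y":-0.015,"z":0,"wx":0,"wy":0,"wz":8,"jaw":0},{"x":0,"y":0,"z":0,"wx":0,"wy":0,"wz":4,"jaw":0},{"x":0,"y":0,"z":0,"wx":0,"wy":0,"wz":0,"jaw":0}]'
python3 m.py 132 wrist
python3 - <<'E'
from h import *
c=camera("wrist");s=camera("side");H=hsv(s);P=pts(s)
print(observe()["joint_positions"].round(2))
for n,cc in (("w",c),("s",s)):
    H=hsv(cc);P=pts(cc);h,sv=H[...,0],H[...,1];z=P[...,2]
    m=(h>100)&(h<130)&(sv>120)&(z>43)&(z<50)&(abs(P[...,0]-630)<80)&(abs(P[...,1]-80)<80)
    b=cv2.boxPoints(cv2.minAreaRect(P[m][:,:2].astype(np.float32)));print(n,m.sum(),b.round(1),rect(P[m]))
cv2.imwrite("pics/v6.png",np.hstack([cv2.resize(c["img"],(440,330)),cv2.resize(s["img"][120:270,200:360],(352,330))])[...,::-1])
E
```

```text
t: 11.9
ee_pos: [674.5, 25.5, 209.9]
tcp_rot: [0.695, 0.719, 0.0, 0.0]
wrist_force: [0.1, 0.7, -0.9]
gripper_width: 12.7
grip_force: 107.8
wrist
lug+ 848 rect [ 3.  55.1 33.9 12.2  0.2] med [ 3.2 55.  50.7] 5% [-12.1  49.5  49.2] 95% [18.2 60.4 52. ]
lug- 548 rect [  0.3 -49.8  13.9  39.8  84.8] med [  2.8 -49.7  50.6] 5% [-11.6 -55.7  47.8] 95% [ 16.8 -44.8  51.8]
blue top 3179 rect [-21.7 -12.1  37.6  58.9  43.9] med [-21.5 -10.6  46.7] 5% [-44.7 -34.6  45. ] 95% [ 1.1 11.7 47.9]
brass 215 rect [-56.3  23.2  20.9  10.7  46.4] med [-53.8  23.1  41.2] 5% [-59.2  14.5  33.2] 95% [-47.1  27.9  45.1]
shoulder 926 rect [ 20.5 -39.2  16.   20.9  87.3] med [ 20.6 -37.6 132. ] 5% [ 11.1 -45.  130. ] 95% [ 30.1 -31.8 133.1]
yellow 1161 rect [ 19.8 -53.2  22.2  14.2  87.9] med [ 20.5 -43.7 162. ] 5% [ 14.3 -52.3 140. ] 95% [ 26.6 -43.  176.7]
[ 0.25  0.67 -0.51  1.59  0.37  0.98 -0.33]
w 3126 [[595.5  67.2]
 [640.8  29.3]
 [665.2  58.4]
 [619.9  96.3]] [630.4  62.8  38.   59.1  50.1]
s 237 [[595.4  65. ]
 [640.3  28.3]
 [665.1  58.6]
 [620.2  95.3]] [630.2  61.8  39.1  58.   50.7]
```

View pics/v6.png

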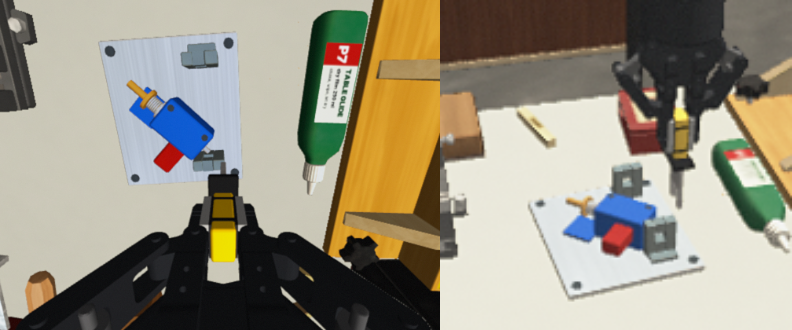

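The wrist picture shows the stop at about 44° on the plate, with its pin (200,150) inside the -y lug's line and the fork above and behind that lug. The block's rear corner is at (665,58). I place the blade behind it and lower.

```bash
python3 -m crank '[{"x":0.001,"y":0.018,"z":0,"wx":0,"wy":0,"wz":0,"jaw":0},{"x":0.001,"y":0.018,"z":0,"wx":0,"wy":0,"wz":0,"jaw":0},{"x":0,"y":0,"z":-0.02,"wx":0,"wy":0,"wz":0,"jaw":0},{"x":0,"y":0,"z":-0.02,"wx":0,"wy":0,"wz":0,"jaw":0},{"x":0,"y":0,"z":-0.012,"wx":0,"wy":0,"wz":0,"jaw":0},{"x":0,"y":0,"z":-0.006,"wx":0,"wy":0,"wz":0,"jaw":0},{"x":0,"y":0,"z":0,"wx":0,"wy":0,"wz":0,"jaw":0}]' |egrep "force:|ee"
python3 -m crank '[{"x":-0.004,"y":-0.0003,"z":0,"wx":0,"wy":0,"wz":0,"jaw":0},{"x":-0.004,"y":-0.0003,"z":0,"wx":0,"wy":0,"wz":0,"jaw":0},{"x":-0.004,"y":-0.0003,"z":0,"wx":0,"wy":0,"wz":0,"jaw":0},{"x":-0.004,"y":-0.0003,"z":0,"wx":0,"wy":0,"wz":0,"jaw":0},{"x":0,"y":0,"z":0,"wx":0,"wy":0,"wz":0,"jaw":0}]' |egrep "force:|ee"
python3 m.py 74 wrist
```

```text
ee_pos: [675.5, 63.7, 150.2]
wrist_force: [-0.2, 0.0, -0.8]
grip_force: 107.8
ee_pos: [660.0, 61.3, 151.7]
wrist_force: [1.4, -0.7, -0.3]
grip_force: 107.9
wrist
lug+ 1251 rect [ 2.9 55.2 33.9 12.   0.3] med [ 3.  55.3 50.7] 5% [-12.   49.9  49.5] 95% [18.1 60.7 51.8]
lug- 1
blue top 4051 rect [-29.6  -9.3  37.5  57.7  43.3] med [-29.3  -7.3  46.7] 5% [-50.9 -30.1  44.6] 95% [-9.9 14.1 47.8]
brass 181 rect [-54.9  21.    9.7  17.4   8. ] med [-54.8  25.5  40.4] 5% [-59.   16.2  33.2] 95% [-51.4  29.1  44.4]
shoulder 934 rect [ 9.  -2.4 16.2 21.1 87.4] med [ 9.1 -0.7 73.8] 5% [-0.5 -8.2 71.6] 95% [18.8  5.1 74.9]
yellow 1248 rect [  8.3 -16.6  23.5  14.2  88. ] med [  9.   -6.9 105.4] 5% [  2.6 -18.3  84.2] 95% [ 15.2  -6.1 118.8]
```

```bash
python3 -m crank '[{"x":-0.004,"y":-0.0003,"z":0,"wx":0,"wy":0,"wz":0,"jaw":0},{"x":-0.004,"y":-0.0003,"z":0,"wx":0,"wy":0,"wz":0,"jaw":0},{"x":-0.004,"y":-0.0003,"z":0,"wx":0,"wy":0,"wz":0,"jaw":0},{"x":-0.004,"y":-0.0003,"z":0,"wx":0,"wy":0,"wz":0,"jaw":0},{"x":0,"y":0,"z":0,"wx":0,"wy":0,"wz":0,"jaw":0}]' |egrep "force:|ee"
python3 -m crank '[{"x":-0.004,"y":-0.0003,"z":0,"wx":0,"wy":0,"wz":0,"jaw":0},{"x":-0.004,"y":-0.0003,"z":0,"wx":0,"wy":0,"wz":0,"jaw":0},{"x":-0.004,"y":-0.0003,"z":0,"wx":0,"wy":0,"wz":0,"jaw":0},{"x":-0.004,"y":-0.0003,"z":0,"wx":0,"wy":0,"wz":0,"jaw":0},{"x":-0.004,"y":-0.0003,"z":0,"wx":0,"wy":0,"wz":0,"jaw":0},{"x":0,"y":0,"z":0,"wx":0,"wy":0,"wz":0,"jaw":0}]' |egrep "force:|ee"
python3 m.py 74 wrist side
python3 - <<'E'
from h import *
c=camera("wrist");s=camera("side")
cv2.imwrite("pics/v7.png",np.hstack([cv2.resize(c["img"],(440,330)),cv2.resize(s["img"][120:270,200:360],(352,330))])[...,::-1])
E
```

```text
ee_pos: [643.3, 60.3, 151.0]
wrist_force: [2.6, 0.3, 0.9]
grip_force: 108.1
ee_pos: [622.9, 58.8, 150.7]
wrist_force: [1.9, -0.4, 0.2]
grip_force: 108.0
wrist
lug+ 1297 rect [ 2.8 55.1 33.7 12.1  0.4] med [ 2.8 55.3 50.7] 5% [-12.6  49.9  49.4] 95% [17.8 60.6 51.8]
lug- 540 rect [  9.6 -50.4  21.4  13.2   2.5] med [  9.8 -48.6  50.6] 5% [  0.3 -55.5  46.9] 95% [ 19.1 -44.6  51.6]
blue top 1870 rect [-51.8  -8.3  62.   20.7  85. ] med [-54.5  -7.9  46.7] 5% [-61.9 -30.5  43.8] 95% [-44.1  15.5  47.8]
brass 0
shoulder 931 rect [-28.5  -1.6  15.8  21.1  87.6] med [-28.3  -0.   72.9] 5% [-37.9  -7.4  70.9] 95% [-18.7   5.9  73.9]
yellow 1860 rect [-28.9 -16.   23.6  14.3  87.9] med [-28.5  -6.5 115.7] 5% [-34.9 -24.4  86.3] 95% [-22.3  -5.4 118.9]
side
lug+ 3
lug- 63 rect [  2.6 -50.7  17.5  34.3  81.6] med [  1.7 -52.2  49.5] 5% [-13.6 -56.4  47.1] 95% [ 18.4 -44.2  51.4]
blue top 125 rect [-47.1 -11.8  59.4  30.3  85.4] med [-53.1 -18.1  45.4] 5% [-62.2 -35.7  41.3] 95% [-37.8   8.1  47.3]
brass 0
shoulder 40 rect [-29.9 -26.5  25.2  18.9  86.5] med [-31.1 -32.8  71.8] 5% [-39.2 -39.1  69.6] 95% [-21.8 -19.5  73.7]
yellow 81 rect [-28.5 -17.7  24.2  13.4  72.2] med [-29.4 -25.5 100. ] 5% [-35.8 -27.6  82.1] 95% [-23.4 -11.9 117.2]
```

View pics/v7.png

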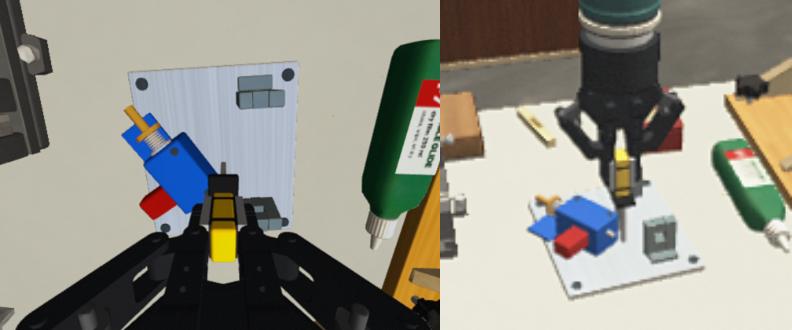

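The stop lies clear in front, pin end at about x = -45 by geometry, the foot overhanging a little but flat. I back off, lift and carry the fork back above its stand.

```bash
python3 -m crank '[{"x":0.004,"y":0.0003,"z":0,"wx":0,"wy":0,"wz":0,"jaw":0},{"x":0.006,"y":0,"z":0,"wx":0,"wy":0,"wz":0,"jaw":0},{"x":0,"y":0,"z":0.03,"wx":0,"wy":0,"wz":0,"jaw":0},{"x":0,"y":0,"z":0.035,"wx":0,"wy":0,"wz":0,"jaw":0},{"x":0,"y":0,"z":0,"wx":0,"wy":0,"wz":0,"jaw":0}]' |egrep "force:|ee"
python3 - <<'E'
from h import *
for n in ("side","wrist"):
    cc=camera(n);H=hsv(cc);P=pts(cc);h,sv=H[...,0],H[...,1];z=P[...,2]
    m=(h>100)&(h<130)&(sv>120)&(z>42)&(z<51)&(abs(P[...,0]-600)<100)&(abs(P[...,1]-80)<80)
    r=rect(P[m]);q=P[m]; A=np.c_[q[:,:2],np.ones(len(q))];print(n,m.sum(),r,"slope",np.linalg.lstsq(A,q[:,2],rcond=None)[0][:2].round(3))
    m=(h>10)&(h<32)&(sv>90)&(z>20)&(z<60)&(abs(P[...,0]-600)<100)&(abs(P[...,1]-110)<60)
    print("brass",m.sum(),P[m].mean(0) if m.any() else 0)
E
python3 -m crank '[{"x":-0.0076,"y":-0.0258,"z":0,"wx":0,"wy":0,"wz":-7.5,"jaw":0},{"x":-0.0076,"y":-0.0258,"z":0,"wx":0,"wy":0,"wz":-7.5,"jaw":0},{"x":-0.0076,"y":-0.0258,"z":0,"wx":0,"wy":0,"wz":-7.5,"jaw":0},{"x":-0.0076,"y":-0.0258,"z":0,"wx":0,"wy":0,"wz":-7.5,"jaw":0},{"x":-0.0076,"y":-0.0258,"z":0,"wx":0,"wy":0,"wz":-7.5,"jaw":0},{"x":-0.0076,"y":-0.0258,"z":0,"wx":0,"wy":0,"wz":-7.5,"jaw":0},{"x":-0.0076,"y":-0.0258,"z":0,"wx":0,"wy":0,"wz":-7.5,"jaw":0},{"x":-0.0076,"y":-0.0258,"z":0,"wx":0,"wy":0,"wz":-7.5,"jaw":0},{"x":-0.0076,"y":-0.0258,"z":0,"wx":0,"wy":0,"wz":-7.5,"jaw":0},{"x":-0.0076,"y":-0.0258,"z":0,"wx":0,"wy":0,"wz":-7.5,"jaw":0},{"x":-0.0076,"y":-0.0258,"z":0,"wx":0,"wy":0,"wz":-7.3,"jaw":0},{"x":0,"y":0,"z":0,"wx":0,"wy":0,"wz":0,"jaw":0}]'
python3 -m crank '[{"x":0,"y":0,"z":0,"wx":0,"wy":0,"wz":0,"jaw":0}]' | head -3
python3 - <<'E'
from h import *
c=camera("wrist");H=hsv(c);P=pts(c);h,s,v=[H[...,i].astype(int) for i in range(3)];z=P[...,2]
near=(abs(P[...,0]-548)<50)&(abs(P[...,1]+224)<50)
for n,m in (("stand",(z>50)&(z<59)),("yellow",(h>20)&(h<35)&(s>150)&(z>150)&(z<195)),("shoulder",(v<60)&(z>130)&(z<145))):
    m=m&near;print(n,m.sum(),rect(P[m]),np.median(P[m],0).round(1))
E
```

```text
ee_pos: [636.5, 60.2, 220.6]
wrist_force: [0.3, 0.0, -0.5]
grip_force: 108.0
side 255 [588.2  64.4  38.9  58.2  38.9] slope [0.014 0.017]
brass 36 [553.7348164  105.05757827  36.37855951]
wrist 2642 [589.1  65.9  37.2  58.3  37.9] slope [-0.015 -0.016]
brass 366 [555.43108323 109.59475885  37.78679678]
t: 16.4
ee_pos: [547.7, -229.4, 214.1]
tcp_rot: [0.997, 0.08, -0.002, 0.001]
wrist_force: [0.1, -0.8, -0.1]
gripper_width: 13.0
grip_force: 107.9
t: 16.5
ee_pos: [549.5, -224.9, 214.5]
tcp_rot: [0.996, 0.084, -0.001, -0.001]
stand 4809 [ 549.2 -225.1   74.5   64.2    9.8] [ 560.2 -220.6   55.8]
yellow 2281 [ 550.  -224.9   22.8   14.4   11.5] [ 557.5 -224.2  181.9]
shoulder 954 [ 564.1 -222.7   16.    21.5    8.8] [ 565.8 -222.1  136.6]
```

Fork and stand are aligned to within 1 mm in the same view, and the stop is flat with its pin at about x = -44. I lower it now.

```bash
python3 -m crank '[{"x":-0.0007,"y":0,"z":-0.02,"wx":0,"wy":0,"wz":0,"jaw":0},{"x":0,"y":0,"z":-0.01,"wx":0,"wy":0,"wz":0,"jaw":0},{"x":0,"y":0,"z":-0.01,"wx":0,"wy":0,"wz":0,"jaw":0},{"x":0,"y":0,"z":0,"wx":0,"wy":0,"wz":0,"jaw":0}]' |egrep "force:|ee"
python3 -m crank '[{"x":0,"y":0,"z":-0.01,"wx":0,"wy":0,"wz":0,"jaw":0},{"x":0,"y":0,"z":-0.01,"wx":0,"wy":0,"wz":0,"jaw":0},{"x":0,"y":0,"z":-0.01,"wx":0,"wy":0,"wz":0,"jaw":0},{"x":0,"y":0,"z":-0.005,"wx":0,"wy":0,"wz":0,"jaw":0},{"x":0,"y":0,"z":-0.002,"wx":0,"wy":0,"wz":0,"jaw":0},{"x":0,"y":0,"z":0,"wx":0,"wy":0,"wz":0,"jaw":0}]' |egrep "force:|ee"
```

```text
ee_pos: [548.9, -223.7, 174.2]
wrist_force: [0.1, 0.0, -0.9]
grip_force: 107.9
ee_pos: [549.2, -224.6, 139.5]
wrist_force: [-3.3, 0.8, 7.7]
grip_force: 108.8
```

```bash
python3 -m crank '[{"x":0,"y":0,"z":0,"wx":0,"wy":0,"wz":0,"jaw":20},{"x":0,"y":0,"z":0,"wx":0,"wy":0,"wz":0,"jaw":60},{"x":0,"y":0,"z":0,"wx":0,"wy":0,"wz":0,"jaw":60},{"x":0,"y":0,"z":0,"wx":0,"wy":0,"wz":0,"jaw":60},{"x":0,"y":0,"z":0,"wx":0,"wy":0,"wz":0,"jaw":60},{"x":0,"y":0,"z":0.02,"wx":0,"wy":0,"wz":0,"jaw":60},{"x":0,"y":0,"z":0.04,"wx":0,"wy":0,"wz":0,"jaw":60},{"x":0,"y":0,"z":0.04,"wx":0,"wy":0,"wz":0,"jaw":60},{"x":0,"y":0,"z":0.04,"wx":0,"wy":0,"wz":0,"jaw":60},{"x":0,"y":0,"z":0,"wx":0,"wy":0,"wz":0,"jaw":60}]'
python3 - <<'E'
from h import *
c=camera("wrist");H=hsv(c);P=pts(c);h,s,v=[H[...,i].astype(int) for i in range(3)];z=P[...,2]
near=(abs(P[...,0]-548)<50)&(abs(P[...,1]+224)<50)
for n,m in (("stand",(z>50)&(z<58)),("yellow",(h>20)&(h<35)&(s>150)&(z>104)&(z<113)),("shoulder",(v<60)&(z>58)&(z<66))):
    m=m&near;print(n,m.sum(),rect(P[m]),np.median(P[m],0).round(1))
s=camera("side")
cv2.imwrite("pics/v8.png",np.hstack([cv2.resize(c["img"],(400,300)),cv2.resize(s["img"][120:360,190:390],(250,300))])[...,::-1])
E
```

```text
t: 18.55
ee_pos: [552.3, -225.4, 285.1]
tcp_rot: [0.996, 0.085, 0.005, 0.002]
wrist_force: [0.5, -0.2, -0.3]
gripper_width: 50.9
grip_force: 0.0
stand 3027 [ 549.  -225.    74.7   64.     9.7] [ 553.9 -224.1   55.8]
yellow 347 [ 549.3 -224.3   21.    13.7    9.9] [ 550.1 -224.5  107.7]
shoulder 330 [ 549.4 -224.7   44.5   21.    10. ] [ 563.2 -222.8   61.8]
```

View pics/v8.png

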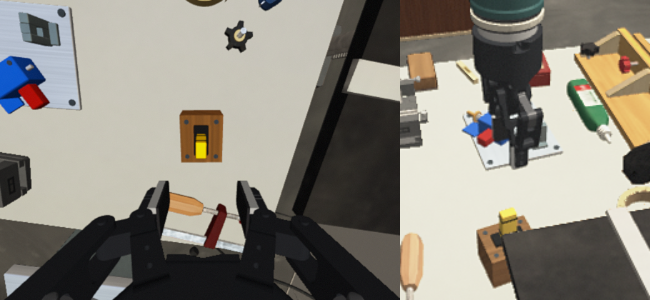

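The fork stands fully seated: handle top at 107.7 mm as at the start, centred to 1 mm. The gripper is free and the stop is out flat.

```bash
python3 -m crank '[{"x":0,"y":0,"z":0,"wx":0,"wy":0,"wz":0,"jaw":60},{"x":0,"y":0,"z":0,"wx":0,"wy":0,"wz":0,"jaw":60},{"x":0,"y":0,"z":0,"wx":0,"wy":0,"wz":0,"jaw":60}]' | head -1; python3 -c "
from bench import *
print(hand_in())"
```

```text
t: 18.95
the job is handed in; nothing more can be done
None
```

The job is handed in at about 19 s: the stop is off its bracket, lying flat with both pins more than 30 mm in front of the lugs by my measurements, and the fork is back fully down in its stand. The hand-in returned no verdict.

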